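# Lean the clipboard on the card cabinet's ledge

### The job

Take the clipboard (the board with the steel clip at its top) out of the board rack and lean it on the ledge along the flat side of the card-index cabinet: its foot stopped by the ledge's lip, its back resting against the cabinet's top edge, clip up and paper side facing out, the whole width of the board on the ledge. Leave the blank board and the photo frame standing in the rack.

Things in the scene. Friction and masses are not known exactly. Their poses are not given: they have to be found in the camera images.
- clipboard: Brown hardboard, 160 wide (x) x 6 thick (y) x 240 tall (z), about 250 g, upright in a slot of the board rack. Origin: centre of its underside. White sheet on its front (-y) face; steel clip, 90 wide, on that face 202 to 238 mm above the foot and over the top edge as a bar up to 250 mm. Board plus clip are 12 mm thick there (y = -9 to +3 mm): grip there from above, 220 mm above the foot.
- ledge (a point): Middle of the floor (3 mm above the desk) of a 340 mm long steel ledge on the flat side of a fixed grey cabinet, 340 x 200 x 150 high. x along the ledge, y from lip to cabinet, z up. Lip's inner face at y = -30 mm, its top 17 mm above this point; cabinet side at y = +30, its top edge 147 above. Foot at the lip, the board leans 20 deg. Low things (to 70 mm) stand on the cabinet's rear half.
- blank_board: Plain brown hardboard, no clip, 160 x 6 x 235 mm tall, to be left alone. Origin and axes as the clipboard's. It stands in the same fixed rack: three slots, each 10 mm wide, 75 mm apart (middle to middle), boards in any order; slot floor 12 mm, fence tops 60 mm above the desk. Boards lift straight out; then carry along the board's own width to pass the others.
- photo_frame: Dark wooden photo frame, 150 x 7 x 200 mm tall, upright in the remaining slot of the same rack. Origin and axes as the clipboard's. To be left alone.

How it is judged:
By the outcome, as a careful person would: the job done as asked, in the order asked, and still so for the second after the job is handed in, with the robot touching nothing.
It also fails if it takes over 40 s, if anything falls off the work surface, if the arm or the gripper's body presses on something with over 40 N, if the wrist force passes 120 N, or if a joint passes its speed limit or range.

### The arm

A 7-joint arm with a two-finger parallel gripper is mounted at the origin on the work surface. World frame = base frame: x ahead of the robot, y to its left, z up, the work surface at z = 0. Lengths are in m, angles in rad, forces in N, time in s.
With the tool pointing down it reaches from about 0.425 to 1.025 m from the base axis. Payload 9.4 kg.
Tool frame: the origin (TCP) lies at the very end of the fingers, on their centre line; the grasp point (between the pads) lies 19 mm behind it; z points along the fingers, y is the line along which they close (so a half turn about z gives the same grasp; the last joint's range is limited). The gripper opens to 85 mm and grips with 20 to 120 N. Pads are 22 mm wide; open, the fingers measure 114 mm over their backs; the gripper's body (76 mm by 85 mm) begins 54 mm behind the grasp point. The pads swing forward as they close: fully open they stand 13 mm farther back than shut.
Start: joints at [1.104, 0.599, -0.003, 1.599, 0.002, 0.943, -0.08], TCP at [0.275, -0.671, 0.231] pointing down, gripper open.
Joint ranges: [-2.57, 2.57], [-0.35, 1.97], [-1.29, 1.29], [0.11, 2.56], [-1.05, 4.19], [0.11, 1.86], [-2.63, 2.63]. Speed limits (rad/s): [2.22, 2.22, 3.01, 3.01, 3.14, 3.14, 3.14].

### API

Orientations are given as a unit quaternion [w, x, y, z].
In Python, from rig import get_obs, read_camera, hand_in, boxes_of, masks_of, mark_of gives the robot as it stands.
- The arm moves only by the tool send_rows, never from a script. Its argument "rows" is a list of rows, each a list of 7 numbers: the closure, from 0 (fully open) to 1 (shut), then the shift along the tool's x, y, z in m, then the turn, a rotation vector about the tool's x, y, z in rad. A call has exactly 10 rows; each row shifts and turns the commanded pose from where the row before left it, along the tool's axes as they then stand; what a row does not reach is not made up. A row lasts 1/10 s, in which the tool goes at most 50 mm and 8.59 degrees, less where a joint would pass 70% of its speed; a pose out of reach is approached as far as the arm can. A call with a gripper value outside its range is refused whole. The fingers move at their own pace and stop on an object; "newtons" is the grip in N (left out, the last holds). Time passes only in rows, so rows that do not move let the fingers close, or fill a call up. It gives the time, the measured TCP pose, the force, the opening and the grip force at its end, in the units of the state.
- get_obs(): the state, without advancing time (a new reading comes with each control period).
- read_camera(name): name is "scene" or "top"; returns a dict with "color" (400x640x3 uint8, red, green, blue), "K" (3x3 intrinsics, pixels), "cam_to_world" (4x4, takes a point from camera to world coordinates). Camera axes: x right, y down, z forward; pixel columns grow to the right and rows downward; lengths in m; the calibration is good to about 2 mm. A picture is of the moment at which its call begins. There is no depth.
- hand_in(): hands the job in; it is judged then, once.
Trained networks look in a picture, given as the dict that the camera call returned (one of the last four; its "shot" number tells which), for a name from the list of things; names that differ only in an ending like _2 or _b are one class to them, and where a whole thing is asked for, a point or a joint stands for the part that bears it (a point fixed in the world has none). Each returns a list of dicts, best first, with "conf" (0 to 1); they miss things now and then, are a little off and sometimes report something else, mostly with a low value. They report only what shows in the picture. A call takes as long as a camera call.
- boxes_of(picture, target): "box" ([centre column, centre row, width, height] in pixels, round what is visible of it).
- masks_of(picture, target): "mask" (400x640 bool, what is visible of it) and "box" ([centre column, centre row, width, height] in pixels, round what is visible of it).
- mark_of(picture, target): "uv" ([column, row] in pixels: a listed point, or the origin of a listed thing).
The state is a dict: "time_s": time; "joints": joint angles; "joint_velocities": joint speeds; "effort": joint torques, N m; "ee_pos": TCP position; "tcp_rot": TCP orientation; "ft_force": force on the tool from outside, world axes, zero at the start; "torque": the same for the moment, N m; "grip_width": finger opening in m; "grasp_force": force on a finger pad.
Only numpy, scipy, OpenCV 4.12 (cv2) and the standard library are available. Lean on these libraries where they do the work, as an engineer would, in place of code of your own. Each camera call takes 0.05 s, during which the arm holds its last target. There are 200 camera calls.

## Working session

There is one attempt and no reset: what is moved stays moved. The work goes in short steps, Python scripts to look and compute and a tool call to move; the robot and the scene stay as the last step left them, time stands still between calls to the robot, and variables do not carry over. Pictures are saved under pics/ and viewed, at most 10 in all, crops included, and the job is handed in when it is done.

Besides the shell and the picture viewer there is one more tool, called after "Emit:" by a JSON object that holds its "name" and its "arguments". send_rows: Moves the arm, as the interface text tells. Its arguments: {"type":"object","properties":{"rows":{"type":"array","items":{"type":"array","items":{"type":"number"}}},"newtons":{"type":"number"}},"required":["rows"]}

```bash
mkdir -p pics
cat > h.py <<'E'
import numpy as np,cv2
from rig import *
def ray(p,uv):
    K=p["K"];T=p["cam_to_world"];d=T[:3,:3]@np.linalg.solve(K,[uv[0],uv[1],1]);return T[:3,3],d
def onz(p,uv,z):
    o,d=ray(p,uv);return o+d*(z-o[2])/d[2]
def proj(p,X):
    T=np.linalg.inv(p["cam_to_world"]);c=np.asarray(X)@T[:3,:3].T+T[:3,3];u=c@p["K"].T;return u[...,:2]/u[...,2:]
def tri(ps,uvs):
    A=np.zeros((3,3));b=np.zeros(3)
    for p,uv in zip(ps,uvs):
        o,d=ray(p,uv);d/=np.linalg.norm(d);M=np.eye(3)-np.outer(d,d);A+=M;b+=M@o
    return np.linalg.solve(A,b)
E
python3 - <<'E'
from h import *
ps={n:read_camera(n) for n in("scene","top")}
np.set_printoptions(precision=4,suppress=True)
for n,p in ps.items():
    cv2.imwrite(f"pics/{n}0.png",p["color"][...,::-1]);print(n,p["cam_to_world"],p["K"][0])
    for t in("clipboard","ledge","blank_board","photo_frame"):
        m=mark_of(p,t)[:2];b=boxes_of(p,t)[:2]if t!="ledge" else []
        print(t,[(x["uv"],x["conf"])for x in m],[(x["box"],x["conf"])for x in b])
print(get_obs())
E
```

```text
scene [[-0.9944  0.0972 -0.041   0.5922]
 [ 0.1054  0.9353 -0.3378  0.2458]
 [ 0.0055 -0.3403 -0.9403  0.9973]
 [ 0.      0.      0.      1.    ]] [506.6189   0.     324.0957]
clipboard [([313.2, 117.2], 0.95)] [([313.8, 78.5, 13.0, 126.7], 0.76)]
ledge [([334.2, 306.2], 0.97)] []
blank_board [([285.1, 120.2], 0.66)] [([276.5, 83.9, 17.2, 132.9], 0.85)]
photo_frame [([351.3, 119.3], 0.84)] [([355.6, 93.3, 13.9, 114.4], 0.76)]
top [[-0.0113 -0.9883  0.1518  0.4049]
 [-0.9999  0.0127  0.0083 -0.0674]
 [-0.0101 -0.1517 -0.9884  0.8561]
 [ 0.      0.      0.      1.    ]] [398.4278   0.     324.1217]
clipboard [([438.8, 192.2], 0.66)] [([472.1, 173.6, 129.0, 43.6], 0.83)]
ledge [([251.7, 195.9], 0.82)] []
blank_board [([444.3, 157.2], 0.74)] [([470.1, 134.9, 124.1, 44.0], 0.63)]
photo_frame [([432.5, 226.3], 0.9)] [([456.8, 220.6, 114.4, 21.9], 0.72)]
{'time_s': 0.8, 'joints': array([ 1.1043,  0.5993, -0.0025,  1.5994,  0.0018,  0.9429, -0.0798]), 'joint_velocities': array([ 0.0005,  0.0013, -0.0003, -0.0007,  0.0004, -0.0013, -0.    ]), 'effort': array([ -0.0009, -77.6134,   1.5637, -25.838 ,   0.0125,   0.002 ,
        -0.    ]), 'ee_pos': array([ 0.2755, -0.6706,  0.2313]), 'tcp_rot': array([ 0.    ,  0.9811,  0.1937, -0.    ]), 'ft_force': array([0.3434, 0.5547, 0.6535]), 'torque': array([-0.0252, -0.0114, -0.0278]), 'grasp_force': 0.0, 'grip_width': 0.08550367714950582}
```

View pics/scene0.png

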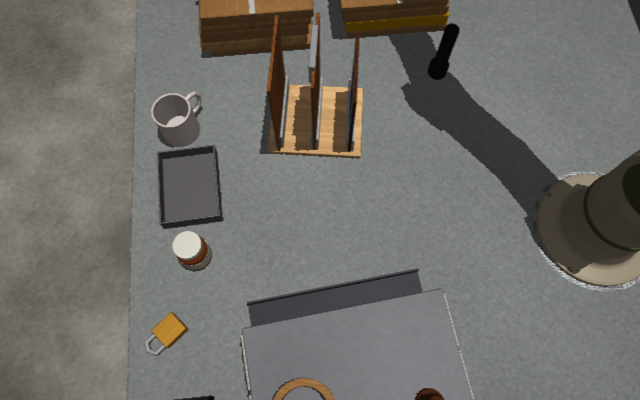

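View pics/top0.png

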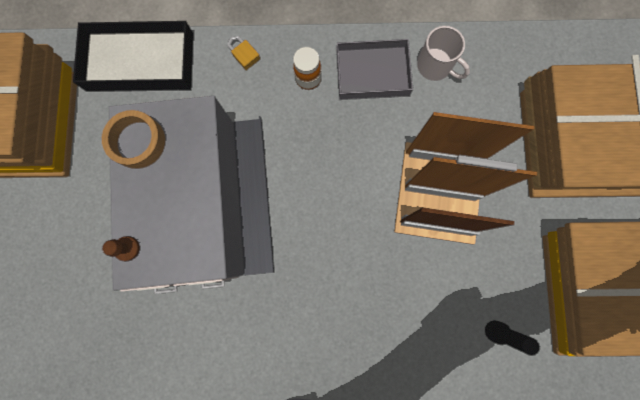

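The clipboard is in the middle slot (scene ~(315,80), top ~(470,175)), with the blank board on the far side and the frame on the robot side. The ledge is at scene (334,306). I'll zoom in to get the details.

Run:
```python
import cv2,numpy as np
a=cv2.imread("pics/scene0.png")[0:170,240:390];b=cv2.imread("pics/top0.png")[95:255,385:545]
a=cv2.resize(a,(397,450),interpolation=3);b=cv2.resize(b,(400,400),interpolation=3)
b=cv2.copyMakeBorder(b,0,50,0,0,0)
cv2.imwrite("pics/z0.png",np.hstack([a,b]))
```

```text
(no output)
```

View pics/z0.png

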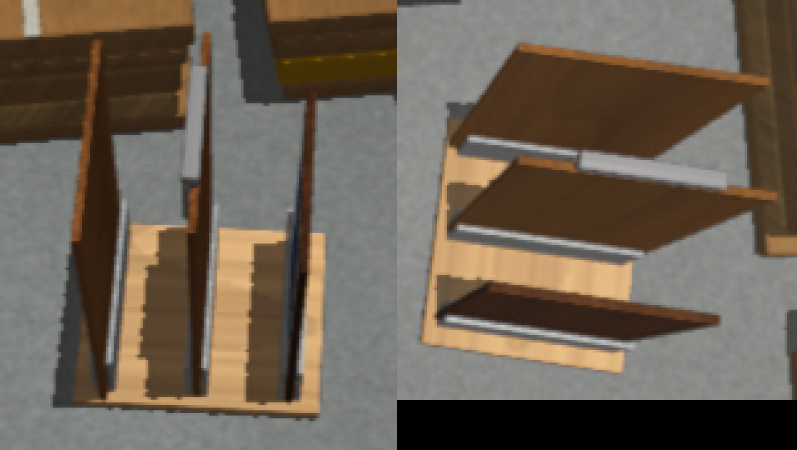

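The clip is on the +x (far) side of the clipboard, so its front faces about +x and it needs to turn about −90° so that it faces −y at the ledge. Next I'll compute the poses.

```bash
cat > calc.py <<'E'
from h import *
np.set_printoptions(precision=4,suppress=True)
ps={n:read_camera(n) for n in("scene","top")}
S,T=ps["scene"],ps["top"]
c=lambda u,v:((u-397)/2.5+385-.3,v/2.5+95-.3)
s=lambda u,v:(u/2.647+240-.3,v/2.647-.3)
print("board top corners top",onz(T,c(518,159),.252),onz(T,c(777,194),.252))
print("scene",onz(S,s(207,35),.252),onz(S,s(193,195),.252))
print("bar top",onz(T,c(581,152),.262),onz(T,c(728,175),.262),"sc",onz(S,s(195,66),.262),onz(S,s(187,180),.262))
print("tri foot",tri([S,T],[mark_of(p,"clipboard")[0]["uv"] for p in(S,T)]))
print("tri ledge",tri([S,T],[mark_of(p,"ledge")[0]["uv"] for p in(S,T)]))
print("lip sc",onz(S,(248,303),.02),onz(S,(418,271),.02),"top",onz(T,(262,118),.02),onz(T,(273,271),.02))
print("cab sc",onz(S,(243,334),.15),onz(S,(443,290),.15),"top",onz(T,(213,97),.15),onz(T,(228,277),.15))
print("blank foot",tri([S,T],[mark_of(p,"blank_board")[0]["uv"] for p in(S,T)]),"frame",tri([S,T],[mark_of(p,"photo_frame")[0]["uv"] for p in(S,T)]))
E
python3 calc.py
```

```text
board top corners top [ 0.5584 -0.2323  0.252 ] [ 0.534  -0.3903  0.252 ]
scene [ 0.5323 -0.386   0.252 ] [ 0.5544 -0.2595  0.252 ]
bar top [ 0.5597 -0.2682  0.262 ] [ 0.5441 -0.3564  0.262 ] sc [ 0.5437 -0.353   0.262 ] [ 0.5576 -0.2644  0.262 ]
tri foot [ 0.5481 -0.313   0.0011]
tri ledge [ 0.544   0.0987 -0.0058]
lip sc [0.7158 0.0828 0.02  ] [0.3817 0.0554 0.02  ] top [0.7133 0.074  0.02  ] [0.3826 0.0471 0.02  ]
cab sc [0.7102 0.1536 0.15  ] [0.3734 0.117  0.15  ] top [0.7078 0.1443 0.15  ] [0.3766 0.1078 0.15  ]Traceback (most recent call last):
  File "calc.py", line 14, in <module>
    print("blank foot",tri([S,T],[mark_of(p,"blank_board")[0]["uv"] for p in(S,T)]),"frame",tri([S,T],[mark_of(p,"photo_frame")[0]["uv"] for p in(S,T)]))
                                                                                                       ~~~~~~~~~~~~~~~~~~~~~~~~^^^
IndexError: list index out of range
```

Emit:
{"name": "send_rows", "arguments": {"rows": [[0.3,0,0,-0.046,0,0,0],[0.3,0,0,-0.046,0,0,0],[0.3,0,0,-0.046,0,0,0],[0.3,0.039,-0.0229,0,0,0,0],[0.3,0.039,-0.0229,0,0,0,0],[0.3,0.039,-0.0229,0,0,0,0],[0.3,0.039,-0.0229,0,0,0,0],[0.3,0.039,-0.0229,0,0,0,0],[0.3,0.039,-0.0229,0,0,0,0],[0.3,0.039,-0.0229,0,0,0,0]]}}

```text
time_s: 2.25
ee_pos: [0.4679, -0.417, 0.3695]
tcp_rot: [0.0, 0.981, 0.194, 0.0]
ft_force: [1.0, -0.6, 0.5]
grip_width: 0.0597
grasp_force: 0.0
```

Emit:
{"name": "send_rows", "arguments": {"rows": [[0.3,0.039,-0.0229,0,0,0,0],[0.3,0.039,-0.0229,0,0,0,0],[0.3,0.039,-0.0229,0,0,0,0],[0.3,0,0,0,0,0,-0.146],[0.3,0,0,0,0,0,-0.146],[0.3,0,0,0,0,0,-0.146],[0.3,0,0,0,0,0,-0.146],[0.3,0,0,0,0,0,-0.146],[0.3,0,0,0,0,0,-0.146],[0.3,0,0,0,0,0,-0.146]]}}

```text
time_s: 3.25
ee_pos: [0.5492, -0.3106, 0.3694]
tcp_rot: [0.0, 0.759, 0.651, -0.0]
ft_force: [-0.5, 0.6, -0.4]
grip_width: 0.0599
grasp_force: 0.0
```

Emit:
{"name": "send_rows", "arguments": {"rows": [[0.3,0,0,0.04,0,0,0],[0.3,0,0,0.04,0,0,0],[0.3,0,0,0.03,0,0,0],[0.3,0,0,0.025,0,0,0],[0.3,0,0,0.021,0,0,0],[0.3,0,0,0,0,0,0],[0.6,0,0,0,0,0,0],[1,0,0,0,0,0,0],[1,0,0,0,0,0,0],[1,0,0,0,0,0,0]], "newtons": 60}}

```text
time_s: 4.25
ee_pos: [0.5499, -0.3109, 0.2147]
tcp_rot: [0.001, 0.761, 0.649, 0.0]
ft_force: [0.6, 0.2, 5.1]
grip_width: 0.011
grasp_force: 59.9
```

Emit:
{"name": "send_rows", "arguments": {"rows": [[1,0,0,0,0,0,0],[1,0,0,-0.005,0,0,0],[1,0,0,-0.01,0,0,0],[1,0,0,-0.015,0,0,0],[1,0,0,-0.015,0,0,0],[1,0,0,-0.015,0,0,0],[1,0,0,-0.015,0,0,0],[1,0,0,-0.015,0,0,0],[1,0,0,-0.01,0,0,0],[1,0,0,0,0,0,0]]}}

```text
time_s: 5.25
ee_pos: [0.5497, -0.3108, 0.3149]
tcp_rot: [0.001, 0.761, 0.649, 0.0]
ft_force: [-0.4, -0.2, -2.5]
grip_width: 0.0112
grasp_force: 58.9
```

Run:
```python
from h import *
a=read_camera("scene");b=read_camera("top")
im=np.vstack([a["color"],b["color"]])[...,::-1]
cv2.imwrite("pics/lift.png",cv2.resize(im,(480,600),interpolation=cv2.INTER_AREA))
```

```text
(no output)
```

View pics/lift.png

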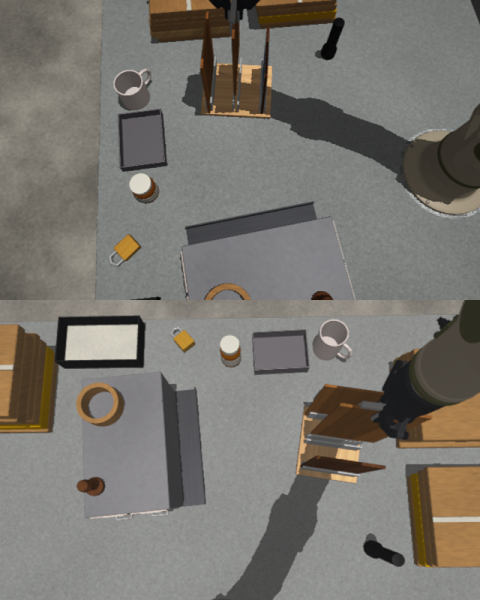

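The board is clear of its slot, with its foot about 112 mm up, and the other two are still standing. Next I carry it along its width and turn it.

Emit:
{"name": "send_rows", "arguments": {"rows": [[1,0.02,0,0,0,0,0],[1,0.04,0,0,0,0,0],[1,0.04,0,0,0,0,0],[1,0.04,0,0,0,0,0],[1,0.04,0,0,0,0,0],[1,0.02,0,0,0,0,0.05],[1,0,0,0,0,0,0.12],[1,0,0,0,0,0,0.14],[1,0,0,0,0,0,0.14],[1,0,0,0,0,0,0.14]]}}

```text
time_s: 6.35
ee_pos: [0.5803, -0.113, 0.3122]
tcp_rot: [-0.0, 0.918, 0.397, -0.001]
ft_force: [0.5, 0.1, -2.2]
grip_width: 0.0114
grasp_force: 58.8
```

Emit:
{"name": "send_rows", "arguments": {"rows": [[1,0,0,0,0,0,0.14],[1,0,0,0,0,0,0.14],[1,0,0,0,0,0,0.14],[1,0,0,0,0,0,0.14],[1,0,0,0,0,0,0.12],[1,0,0,0,0,0,0.05],[1,0,0,0,0,0,0],[1,0,0,0,0,0,0],[1,0,0,0,0,0,0],[1,0,0,0,0,0,0]]}}

```text
time_s: 7.35
ee_pos: [0.5808, -0.1132, 0.3131]
tcp_rot: [-0.0, 0.999, 0.046, -0.0]
ft_force: [-0.2, 0.1, -2.1]
grip_width: 0.0113
grasp_force: 58.8
```

Run:
```python
from h import *
np.set_printoptions(precision=4,suppress=True)
S=read_camera("scene");T=read_camera("top")
print("ledge tri",tri([S,T],[mark_of(p,"ledge")[0]["uv"] for p in(S,T)]))
# model of ledge/cabinet in ledge frame; overlay
th=np.radians(5.5);c=np.array([.544,.099,.003]);R=np.array([[np.cos(th),-np.sin(th),0],[np.sin(th),np.cos(th),0],[0,0,1]])
seg=[[(-.17,-.03,.017),(.17,-.03,.017)],[(-.17,.03,.147),(.17,.03,.147)],[(-.17,-.03,.017),(-.17,.03,.0)],[(-.17,.03,.147),(-.17,.2,.147)]]
out=[]
for p,(x0,y0) in((S,(220,230)),(T,(90,80))):
    im=p["color"][...,::-1].copy()
    crop=cv2.resize(im[y0:y0+ (170 if p is S else 220),x0:x0+250],None,fx=3,fy=3,interpolation=2) if 0 else None
    k=2.4 if p is S else 2
    h=130 if p is S else 220
    crop=cv2.resize(im[y0:y0+h,x0:x0+250],None,fx=k,fy=k,interpolation=3)
    for s in seg:
        q=((proj(p,(R@np.array(s).T).T+c)+.5-[x0,y0])*k).astype(int)
        cv2.line(crop,tuple(map(int,q[0])),tuple(map(int,q[1])),(0,0,255),1)
    out.append(crop)
w=max(o.shape[1] for o in out)
out=[cv2.copyMakeBorder(o,0,0,0,w-o.shape[1],0) for o in out]
im=np.vstack(out);f=min(1,600/im.shape[0]);cv2.imwrite("pics/led.png",cv2.resize(im,None,fx=f,fy=f,interpolation=cv2.INTER_AREA))
```

```text
ledge tri [ 0.5441  0.0986 -0.0246]
```

View pics/led.png

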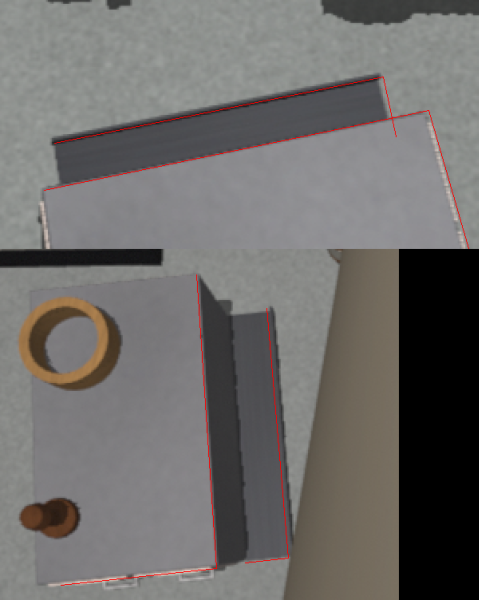

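Emit:
{"name": "send_rows", "arguments": {"rows": [[1,-0.002,-0.02,0,0,0,0],[1,-0.004,-0.04,0,0,0,0],[1,-0.004,-0.04,0,0,0,0],[1,-0.004,-0.04,0,0,0,0],[1,-0.002,-0.02,0,-0.07,0,0],[1,0,0,0,-0.07,0,0],[1,0,0,0,-0.0694,0,0],[1,0,-0.02,-0.0043,0,0,0],[1,0,-0.03,-0.0063,0,0,0],[1,0,-0.0243,-0.0052,0,0,0]]}}

```text
time_s: 8.55
ee_pos: [0.5431, 0.1221, 0.3133]
tcp_rot: [0.104, 0.993, 0.046, 0.005]
ft_force: [-0.1, 0.9, -2.5]
grip_width: 0.0113
grasp_force: 59.3
```

```bash
cat > st.py <<'E'
from h import *
from scipy.spatial.transform import Rotation as Ro
np.set_printoptions(precision=4,suppress=True)
th=np.radians(5.5);c=np.array([.544,.099,.003]);R=np.array([[np.cos(th),-np.sin(th),0],[np.sin(th),np.cos(th),0],[0,0,1]])
o=get_obs();q=o["tcp_rot"];Q=R.T@Ro.from_quat([*q[1:],q[0]]).as_matrix()
p=R.T@(o["ee_pos"]-c);f=p+.2027*Q[:,2]-.003*Q[:,1]
print("t",o["time_s"],"ledge-frame tcp",p,"foot origin",f,"tilt deg",np.degrees(np.arctan2(-Q[1,2],-Q[2,2])),"\nQ",Q,o["ft_force"],o["grip_width"])
E
python3 st.py
python3 - <<'E'
import sys;sys.path.insert(0,'.')
from h import *
a=read_camera("scene");b=read_camera("top")
cv2.imwrite("pics/ov.png",cv2.resize(np.vstack([a["color"],b["color"]])[...,::-1],(480,600),interpolation=cv2.INTER_AREA))
E
```

```text
t 8.55 ledge-frame tcp [0.0013 0.0231 0.3103] foot origin [ 0.0012 -0.016   0.1114] tilt deg 11.959043564645174 
Q [[ 1.     -0.0035 -0.0005]
 [-0.0035 -0.9783 -0.2072]
 [ 0.0002  0.2072 -0.9783]] [-0.1418  0.8712 -2.4799] 0.011295607962141817
```

View pics/ov.png

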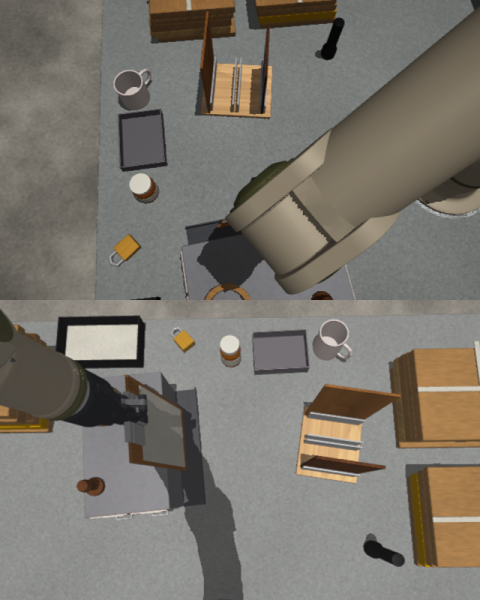

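Paper faces out and the clip is up. Next I lower it onto the ledge.

Emit:
{"name": "send_rows", "arguments": {"rows": [[1,0,-0.0032,0.015,0,0,0],[1,0,-0.0043,0.02,0,0,0],[1,0,-0.0043,0.02,0,0,0],[1,0,-0.0043,0.02,0,0,0],[1,0,-0.0032,0.015,0,0,0],[1,0,-0.0015,0.007,0,0,0],[1,0,-0.0008,0.004,0,0,0],[1,0,0,0,0,0,0],[1,0,0,0,0,0,0],[1,0,0,0,0,0,0]]}}

```text
time_s: 9.65
ee_pos: [0.5437, 0.1206, 0.2107]
tcp_rot: [0.104, 0.993, 0.046, 0.005]
ft_force: [-0.1, -0.3, -2.3]
grip_width: 0.0114
grasp_force: 59.1
```

```bash
python3 st.py
```

```text
t 9.65 ledge-frame tcp [0.0018 0.0215 0.2077] foot origin [ 0.0018 -0.0176  0.0088] tilt deg 11.97850721709788 
Q [[ 1.     -0.0044  0.0003]
 [-0.0042 -0.9782 -0.2075]
 [ 0.0012  0.2075 -0.9782]] [-0.1153 -0.2632 -2.2929] 0.011397035569097238
```

Emit:
{"name": "send_rows", "arguments": {"rows": [[1,0,-0.0006,0.0027,0,0,0],[1,0,-0.0006,0.0027,0,0,0],[1,0,0.0029,0.0006,0,0,0],[1,0,0.0029,0.0006,0,0,0],[1,0,0.002,0.0004,0,0,0],[1,0,0.001,0.0002,0,0,0],[1,0,0,0,0,0,0],[1,0,0,0,0,0,0],[1,0,0,0,0,0,0],[1,0,0,0,0,0,0]]}}

```text
time_s: 10.65
ee_pos: [0.5441, 0.1118, 0.2045]
tcp_rot: [0.104, 0.993, 0.046, 0.005]
ft_force: [0.2, 1.5, -2.1]
grip_width: 0.0113
grasp_force: 59.3
```

```bash
python3 st.py
```

```text
t 10.65 ledge-frame tcp [0.0013 0.0127 0.2015] foot origin [ 0.0011 -0.0265  0.0026] tilt deg 11.995296465127492 
Q [[ 1.     -0.0039 -0.0009]
 [-0.004  -0.9782 -0.2078]
 [-0.      0.2078 -0.9782]] [ 0.1535  1.5049 -2.1248] 0.011300650764634775
```

Emit:
{"name": "send_rows", "arguments": {"rows": [[1,0,-0.0046,0,-0.0225,0,0],[1,0,-0.0046,0,-0.0225,0,0],[1,0,-0.0046,0,-0.0225,0,0],[1,0,-0.0046,0,-0.0225,0,0],[1,0,-0.0046,0,-0.0225,0,0],[1,0,-0.0046,0,-0.0225,0,0],[1,0,0,0,0,0,0],[1,0,0,0,0,0,0],[1,0,0,0,0,0,0],[1,0,0,0,0,0,0]]}}

```text
time_s: 11.65
ee_pos: [0.5417, 0.1374, 0.1975]
tcp_rot: [0.172, 0.984, 0.045, 0.008]
ft_force: [0.7, -4.9, 2.9]
grip_width: 0.0112
grasp_force: 60.3
```

```bash
python3 st.py
```

```text
t 11.65 ledge-frame tcp [0.0014 0.0384 0.1945] foot origin [ 0.0011 -0.0274  0.0027] tilt deg 19.7931116866505 
Q [[ 1.     -0.0045 -0.0017]
 [-0.0048 -0.9409 -0.3386]
 [-0.0001  0.3386 -0.9409]] [ 0.7122 -4.8895  2.9295] 0.011186715771799497
```

Emit:
{"name": "send_rows", "arguments": {"rows": [[0.85,0,0,0,0,0,0],[0.8,0,0,0,0,0,0],[0.7,0,0,0,0,0,0],[0.6,0,0,0,0,0,0],[0.5,0,0,0,0,0,0],[0.5,0,0,0,0,0,0],[0.5,0,0,0,0,0,0],[0.5,0,0,0,0,0,0],[0.5,0,0,0,0,0,0],[0.5,0,0,0,0,0,0]], "newtons": 20}}

```text
time_s: 12.65
ee_pos: [0.5417, 0.1381, 0.1973]
tcp_rot: [0.171, 0.984, 0.045, 0.008]
ft_force: [0.2, 0.4, -0.5]
grip_width: 0.0426
grasp_force: 0.0
```

Emit:
{"name": "send_rows", "arguments": {"rows": [[0.5,0,0,-0.005,0,0,0],[0.5,0,0,-0.01,0,0,0],[0.5,0,0,-0.015,0,0,0],[0.5,0,0,-0.02,0,0,0],[0.5,0,0,-0.025,0,0,0],[0.5,0,0,-0.03,0,0,0],[0.5,0,0,-0.03,0,0,0],[0.5,0,0,-0.02,0,0,0],[0.5,0,0,0,0,0,0],[0.5,0,0,0,0,0,0]]}}

```text
time_s: 13.65
ee_pos: [0.5367, 0.1904, 0.3437]
tcp_rot: [0.171, 0.984, 0.045, 0.008]
ft_force: [-0.8, -0.6, -0.3]
grip_width: 0.0429
grasp_force: 0.0
```

Run:
```python
from h import *
a=read_camera("scene");b=read_camera("top")
z=cv2.resize(b["color"][80:300,90:300],(480,503),interpolation=3)
s=cv2.resize(a["color"],(320,200),interpolation=cv2.INTER_AREA);t=cv2.resize(b["color"],(320,200),interpolation=cv2.INTER_AREA)
l=cv2.copyMakeBorder(np.vstack([s,t]),0,103,0,0,0)
cv2.imwrite("pics/end.png",np.hstack([l,z])[...,::-1])
```

```text
(no output)
```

View pics/end.png

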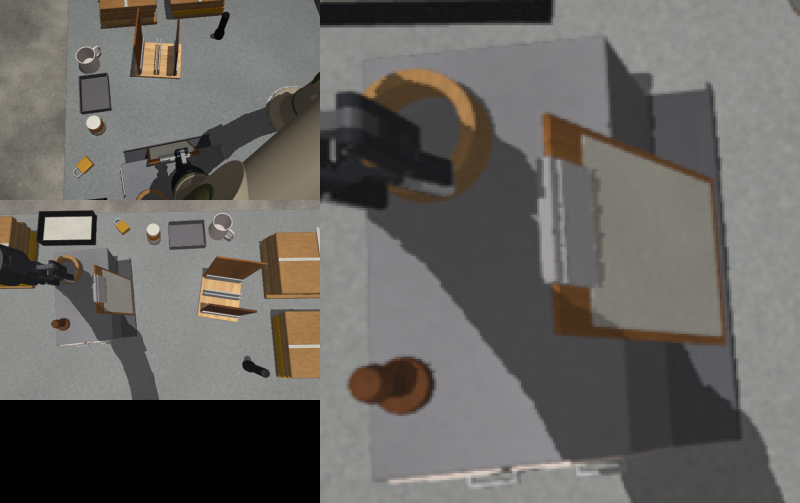

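The board leans clip up with the paper out, and its foot is near the lip. I'll check the foot against a projected model.

Run:
```python
from h import *
th=np.radians(5.5);c=np.array([.544,.099,.003]);R=np.array([[np.cos(th),-np.sin(th),0],[np.sin(th),np.cos(th),0],[0,0,1]])
T=read_camera("top");x0,y0,k=200,100,6
im=cv2.resize(T["color"][100:200+30,200:290][...,::-1],None,fx=k*.75,fy=k*.75,interpolation=3);k=4.5
def L(a,b,col):
    q=((proj(T,(R@np.array([a,b]).T).T+c)+.5-[x0,y0])*k).astype(int);cv2.line(im,tuple(map(int,q[0])),tuple(map(int,q[1])),col,1)
L((-.17,-.03,.017),(.17,-.03,.017),(0,0,255))
t=np.radians(20);u=np.array([0,np.sin(t),np.cos(t)]);v=np.array([0,np.cos(t),-np.sin(t)])
o=np.array([.001,-.0272,.001]);X=np.array([.08,0,0])
P=[o+X-.003*v,o+X-.003*v+.24*u,o-X-.003*v+.24*u,o-X-.003*v]
for i in range(4):L(P[i],P[(i+1)%4],(0,255,0))
cv2.imwrite("pics/chk.png",im)
```

```text
(no output)
```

View pics/chk.png

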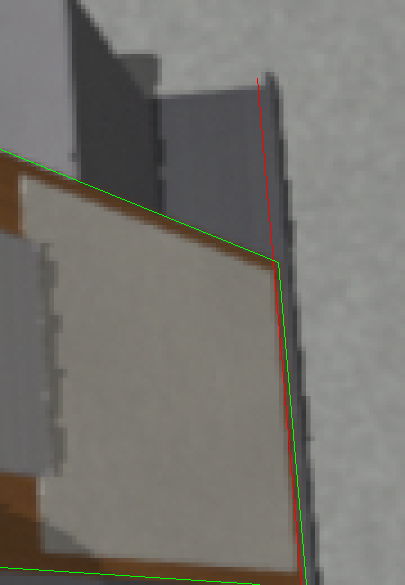

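The picture matches the model: the foot is on the lip line and the back is on the cabinet edge. Handing in.

```bash
python3 -c "
from rig import *
print(hand_in())"
```

```text
the job is handed in; nothing more can be done
None
```

The clipboard is leaning on the ledge, clip up and paper side out, with its foot at the lip and its back on the cabinet's top edge; the blank board and photo frame are still in the rack, and I handed the job in at about 14 s (no verdict came back).

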